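# Set the heel stop of a sloping lasting jig and lay the shoe last against it

## Robot

A 7-joint arm with a two-finger parallel gripper is mounted at the origin on the work surface. World frame = base frame: x ahead of the robot, y to its left, z up, the work surface at z = 0. Lengths are in m, angles in rad, forces in N, time in s.
With the tool pointing down it reaches from about 0.4 to 0.9 m from the base axis. Payload 5.6 kg.
Tool frame: the origin (TCP) lies at the very end of the fingers, on their centre line; the grasp point (between the pads) lies 19 mm behind it; y points along the fingers, x is the direction in which the jaws open and shut, and the axes are right-handed (so a half turn about y gives the same grasp; the last joint's range is limited). The gripper opens to 92 mm and grips with 3 to 60 N. Pads are 20 mm wide; open, the fingers measure 128 mm over their backs; the gripper's body (75 mm by 189 mm) begins 69 mm behind the grasp point.
Start: joints at [-1.339, 0.468, -0.012, 1.603, 0.006, 1.071, -0.056], TCP at [0.176, 0.626, 0.215] pointing down, gripper open.
Joint ranges: [-2.53, 2.53], [-0.31, 2.02], [-1.57, 1.55], [0.28, 2.44], [-1.29, 4.43], [0.15, 1.84], [-2.92, 2.92]. Speed limits (rad/s): [2.57, 2.57, 3.14, 3.14, 3.14, 3.14, 3.14].

## Interface

Orientations are given as a unit quaternion [x, y, z, w].
In Python, from plant import monitor, cams, env gives the robot as it stands. The module is installed in compiled form; this text tells all that it offers.
- The arm moves only by the tool carry_out, never from a script. Its argument "commands" is a list of rows, each a list of 7 numbers: the shift along the tool's x, y, z in mm, then the turn, a rotation vector about the tool's x, y, z in degrees, then the closure in counts, from 0 (fully open) to 255 (shut). A call has 1 to 5 rows; each row is the pose to reach, as a shift and turn from the pose commanded when the call began, along the tool's axes at that moment; what a row does not reach only later rows make up. A row lasts 1/12 s, in which the tool goes at most 41.7 mm and 7.16 degrees, less where a joint would pass 70% of its speed; a pose out of reach is approached as far as the arm can. A call with a gripper value outside its range is refused whole. The fingers move at their own pace and stop on an object; the grip force is fixed at half the most. Time passes only in rows, so rows that repeat a pose let the fingers close. It gives the time, the measured TCP pose, the force and the opening at its end, in the units of the state.
- monitor.get_obs(): the state, without advancing time (a new reading comes with each control period).
- cams.snapshot(name): name is "scene" or "top" or "wrist"; returns (picture, depth): 400x640x3 uint8, red, green, blue; 400x640 float32, m along the optical axis (not along the pixel's ray), 0 where there is no reading.
- cams.calibration(name): a dict with "camera_matrix" (3x3 intrinsics, pixels), "extrinsics" (4x4, takes a point from camera to world coordinates). Camera axes: x right, y down, z forward; pixel columns grow to the right and rows downward; lengths in m; the calibration is good to about 2 mm. A picture is of the moment at which its call begins: read the wrist's pose just before it. calibration takes no time and is no camera call; for the wrist camera it gives the pose at the moment of the call.
- env.hand_in(): hands the job in, once; it reports no verdict.
The state is a dict: "time": time; "joint_pos": joint angles; "joint_vel": joint speeds; "tau": joint torques, N m; "position": TCP position; "tool_rot": TCP orientation; "force": force on the tool from outside, world axes, zero at the start; "wrist_torque": the same for the moment, N m; "grip_width": finger opening in m.
Only numpy, scipy, OpenCV 4.12 (cv2) and the standard library are available. Lean on these libraries where they do the work, as an engineer would, in place of code of your own. Each camera call takes 0.05 s, during which the arm holds its last target. There are 200 camera calls.

## Task

Set the jig's heel stop to the marker: lift its clamp lever until it stands up, which frees it, slide the stop along the rail until its index fin lines up with the marker's fin, and press the lever fully back down to lock it there. Then lay the wooden shoe last, sole flat, along the jig's sloping bed with its heel up against the stop, let go, and leave the tin, hammer and shoe where they are.

Things in the scene. Friction and masses are not known exactly. Their poses are not given: they have to be found in the camera images.
- bed: Plywood bed of the fixed jig, sloping 30 degrees, low edge toward the robot. Origin: on its surface at the low edge, 30 mm above the bench; x up the slope, y along the rail (left), z the bed's normal. Surface: x 0 to 170, y -180 to 150 mm. A ledge at x -8 to 0 stands 14 mm proud of it; a steel rail (x 125 to 155, 20 mm high) runs along y.
- carriage (a joint): Slide of the grey heel-stop carriage on the rail, m: 0 at the left end, up to 0.14 toward bed -y; its middle is at bed y = 0.125 - value. 44 mm wide in y: saddle at bed x 114 to 166, 54 mm high (74 mm at the lever's lugs), and a stop arm at x 6 to 116, 42 mm high. Braked unless the lever is lifted; then slides with 2 to 4 N.
- lever (a joint): Clamp lever on the carriage, in rad: 0 = locked, handle level and pointing to the robot; grows as its handle is lifted, to 1.3 = free, handle standing up. Its axis is parallel to bed y, at bed x 140 mm, z 62 mm, in the middle of the carriage's width. The brake lets go above about 0.6.
- lever_grip (a point): Centre of the black T-grip at the end of the clamp lever: a round bar 22 mm in diameter and 44 mm long, lying parallel to bed y, 90 mm from the lever's axis. The steel lever rod is 12 mm thick. When locked the grip is about 152 mm above the bench; lifted, about 240 mm.
- index (a point): Top of the carriage's index fin, an upright steel plate 5 mm thick in y at the uphill side of the carriage's middle, at bed x 161 mm, z 94 mm. It moves with the carriage.
- mark (a point): Top of the marker's fin, an upright steel plate 5 mm thick in y on a 34 mm wide clip fixed at the uphill edge of the rail, at bed x 175 mm, z 94 mm. Index fin and marker fin line up when both have the same bed y.
- stop_face (a point): Centre of the carriage's stop face, the flat vertical side of the stop arm that looks toward bed -y (22 mm from the carriage's middle), 42 mm up the slope and 20 mm above the bed.
- last: Loose wooden shoe last, 170 mm long, 72 mm wide at the forepart, 56 mm at the heel, 90 mm high, about 0.35 kg. Origin: centre of its flat sole; x toward the toe, y to its left, z up. Toe at x = 85 mm, heel at x = -85 mm. Starts on the bench on either side of the jig.
- heel (a point): Back of the last's heel, at last x = -85 mm, 20 mm above its sole.
- ankle (a point): Inside the last's ankle block, a good place to grip: a block 62 mm long in x and 44 mm wide in y, centred at last x = -35 mm; this point is 70 mm above the sole, the block's flat top is at 90 mm.
- tin: Closed glue tin, radius 42 mm, 110 mm high, origin at the centre of its underside. Bystander, stands on the other side of the jig from the last.
- hammer: Hammer with a wooden handle, 260 mm long, lying on the bench at one far corner beside the jig (left or right). Origin near its middle. Bystander.
- shoe: Brown shoe, 250 mm long, 85 mm high, standing on the bench at the other far corner beside the jig. Origin under its middle. Bystander.
Mind the look-alikes: they are no part of the job. What is shaped like the last but purple or turquoise is not meant.

How it is judged:
On the way, in this order (a step that is already met when the one before it is completed fails the run):
1. the clamp lever is lifted free (value of joint lever above 0.7 rad), for 0.1 s.
2. the stop stands at the marker, fins in line within 4 mm, with the lever still up (y of index in the frame of mark between -0.004 and 0.004 m and value of joint lever above 0.6 rad), for 0.2 s.
3. the lever is pressed back down, the stop still at the marker (y of index in the frame of mark between -0.004 and 0.004 m and value of joint lever below 0.12 rad), for 0.2 s.
At the end, for the whole second after the job is handed in: Index fin and marker fin in line within 4 mm; lever locked (below 0.12 rad); the last at rest on the bed, sole flat on it (within 0.08 rad and 6 mm), lengthwise along the rail within 0.2 rad, its middle 20 to 100 mm up the slope, the back of its heel within 6 mm of the stop face (all of step 3 and y of heel in the frame of stop_face between -0.006 and 0.004 m and angle between the x axis of last and the y axis of bed, either way round below 0.2 rad and angle between the z axis of last and the z axis of bed, either way round below 0.08 rad and x of last in the frame of bed between 0.02 and 0.1 m and z of last in the frame of bed between -0.004 and 0.006 m and linear speed of last below 0.02 m/s); the robot touches nothing.
It fails at once if the tin, hammer or shoe is moved more than 30 mm (distance of any of tin, hammer, shoe from where it was at the start of the episode above 0.03 m).
It also fails if it takes over 61 s, if anything falls off the work surface, if the arm or the gripper's body presses on something with over 40 N, if the wrist force passes 120 N, or if a joint passes its speed limit or range.

## Working session

There is one attempt and no reset: what is moved stays moved. The work goes in short steps, Python scripts to look and compute and a tool call to move; the robot and the scene stay as the last step left them, time stands still between calls to the robot, and variables do not carry over. Pictures are saved under pics/ and viewed, about 8 in all and at most 12, crops included, and the job is handed in when it is done.

Besides the shell and the picture viewer there is one more tool, called after "Call:" as name(argument=value, ...) on one line, values as JSON. carry_out: Moves the arm, as the interface text tells. Its arguments: {"type":"object","properties":{"commands":{"type":"array","items":{"type":"array","items":{"type":"number"}}}},"required":["commands"]}

```bash
mkdir -p pics; cat > h.py <<'E'
import numpy as np, cv2
from plant import monitor, cams, env
from scipy.spatial.transform import Rotation as R
def snap(n,save=None):
    cal=cams.calibration(n); im,d=cams.snapshot(n)
    if save: cv2.imwrite('pics/'+save,im[:,:,::-1])
    return im,d,cal
def pts(d,cal):
    K=cal['camera_matrix'];E=np.array(cal['extrinsics'])
    v,u=np.mgrid[:d.shape[0],:d.shape[1]]
    p=np.stack([(u-K[0][2])/K[0][0]*d,(v-K[1][2])/K[1][1]*d,d],-1)
    w=p@E[:3,:3].T+E[:3,3]; w[d<=0]=np.nan
    return w
E
python3 - <<'E'
from h import *
for n in ('scene','top'):
    im,d,c=snap(n,n+'0.png'); np.savez(n+'0.npz',im=im,d=d,K=c['camera_matrix'],E=c['extrinsics']); print(n,np.round(c['extrinsics'],3).tolist(),c['camera_matrix'][0][0])
s=monitor.get_obs(); print({k:np.round(v,3).tolist() for k,v in s.items()}); print(R.from_quat(s['tool_rot']).as_matrix().round(3))
E
```

```text
scene [[0.522, 0.704, -0.48, 1.035], [0.853, -0.426, 0.302, -0.246], [0.008, -0.567, -0.823, 1.025], [0.0, 0.0, 0.0, 1.0]] 378.05554060572234
top [[-0.012, -0.981, 0.191, 0.265], [-1.0, 0.013, 0.008, 0.05], [-0.01, -0.191, -0.981, 1.492], [0.0, 0.0, 0.0, 1.0]] 483.1416355747959
{'time': 0.1, 'joint_pos': [-1.339, 0.468, -0.012, 1.603, 0.006, 1.071, -0.056], 'joint_vel': [-0.001, 0.0, 0.001, -0.002, 0.0, -0.0, -0.0], 'tau': [0.001, -52.165, -0.012, -24.437, -0.057, 0.014, 0.0], 'position': [0.176, 0.625, 0.214], 'tool_rot': [0.564, 0.426, -0.427, -0.563], 'force': [-0.256, -0.8, -0.122], 'wrist_torque': [0.052, -0.012, 0.014], 'grip_width': 0.092}
[[ 0.271 -0.    -0.962]
 [ 0.962 -0.002  0.271]
 [-0.002 -1.    -0.   ]]
```

View pics/top0.png

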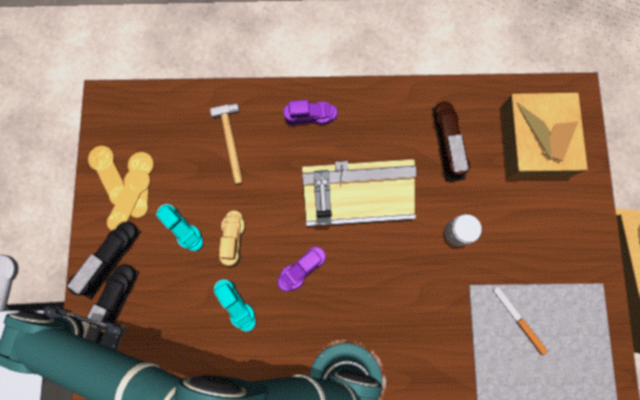

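View pics/scene0.png

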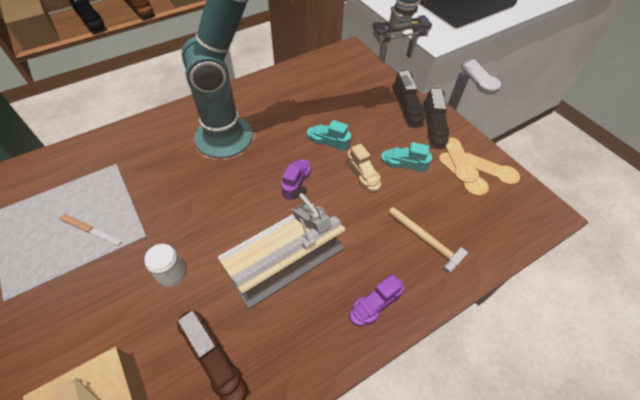

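Top view: the wooden last is at px (231,238). The look-alikes are turquoise at (179,228) and (235,305), purple at (302,268) and (310,112), and flat wooden shapes at (120,185). I choose the tan one. The jig is at (360,193), with its carriage at the left end (322,195) and the marker fin near (342,165). The tin is at (463,230), the hammer at (230,140) and the shoe at (450,140).

```bash
python3 - <<'E'
from h import *
z=np.load('top0.npz'); im=z['im']; c={'camera_matrix':z['K'],'extrinsics':z['E']}
w=pts(z['d'],c)
hsv=cv2.cvtColor(im,cv2.COLOR_RGB2HSV)
print('bench',w[300,420], 'hsv last',hsv[238,231],'bed',hsv[205,370],'wood',hsv[260,400])
# bed
roi=np.zeros(im.shape[:2],bool); roi[158:228,298:420]=1
bed=roi&(hsv[...,0]>20)&(hsv[...,0]<35)&(hsv[...,1]>50)&(hsv[...,2]>120)
P=w[bed]; P=P[np.isfinite(P).all(1)&(P[:,2]>.02)]
for _ in range(3):
    m=P.mean(0); n=np.linalg.svd(P-m,full_matrices=0)[2][2]; n*=np.sign(n[2]); P=P[abs((P-m)@n)<.006]
print('n',n,'tilt',np.degrees(np.arccos(n[2])),'yaw of uphill',np.degrees(np.arctan2(-n[1],-n[0])),len(P))
print('bed min/max',P.min(0),P.max(0))
# last
roi=np.zeros(im.shape[:2],bool); roi[203:272,210:250]=1
L=roi&(w[...,2]>.015); P=w[L]; print('last n',len(P),P.mean(0),P[:,2].max())
Q=P[:,:2]; r=cv2.minAreaRect((Q*1000).astype(np.float32)); print(r)
T=P[P[:,2]>.075]; print('ankle top',T.mean(0),len(T))
for nme,(a,b,cc,d) in dict(tin=(210,250,440,486),shoe=(98,182,430,472),purp=(245,292,275,328)).items():
    q=w[a:b,cc:d].reshape(-1,3); q=q[q[:,2]>.02]; print(nme,q.min(0),q.max(0))
g=cv2.resize(im[150:280,200:430],None,fx=3.4,fy=3.4,interpolation=cv2.INTER_CUBIC); cv2.imwrite('pics/crop1.png',g[:,:,::-1])
E
```

```text
bench [ 2.26652569e-01 -2.31983190e-01  1.64156575e-04] hsv last [ 19 122 225] bed [ 30  69 232] wood [ 10 184 115]
n [-0.50181247 -0.02651209  0.86457004] tilt 30.166354329860482 yaw of uphill 3.024277382492125 3518
bed min/max [ 0.46891254 -0.22028433  0.02591371] [0.63282392 0.11370967 0.12193589]
last n 1049 [0.41638725 0.32976825 0.05782312] 0.09852047495962113
((421.28594970703125, 330.4443664550781), (168.3716583251953, 68.60366821289062), 0.9840594530105591)
ankle top [0.38559503 0.33481745 0.08985262] 326
tin [ 0.38859975 -0.39428944  0.02147138] [ 0.47216257 -0.31400369  0.11987725]
shoe [ 0.59360797 -0.3872229   0.02000041] [ 0.84482441 -0.30049018  0.09373479]
purp [0.26082444 0.05213717 0.020091  ] [0.38558561 0.19393052 0.09991517]
```

View pics/crop1.png

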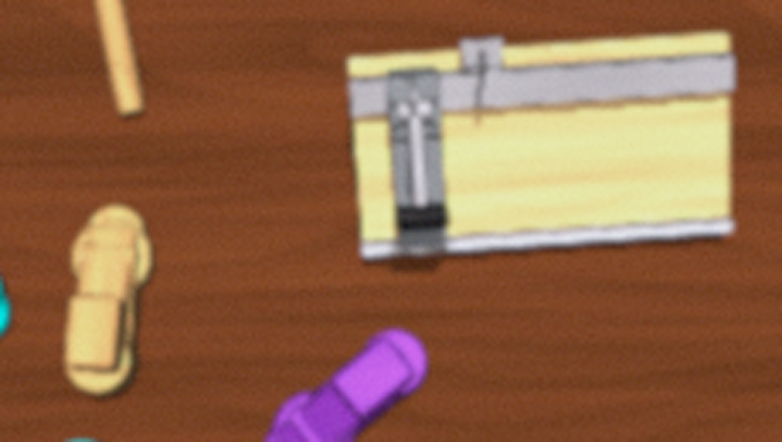

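The crop confirms the tan last, with its ankle block at crop (97,332) and its toe pointing away from the robot. The black T-grip is at crop (420,215), the index and carriage at (415,100), and the marker fin at (482,85).

```bash
python3 - <<'E'
from h import *
z=np.load('top0.npz'); im=z['im']; c={'camera_matrix':z['K'],'extrinsics':z['E']}
w=pts(z['d'],c); hsv=cv2.cvtColor(im,cv2.COLOR_RGB2HSV)
roi=np.zeros(im.shape[:2],bool); roi[205:222,312:335]=1
g=roi&(hsv[...,2]<70)&(w[...,2]>.13); P=w[g]; print('grip',P.mean(0),P.min(0),P.max(0),len(P))
# fin / rail
n=np.array([-0.5018,-0.0265,0.8646]); xb=np.array([n[2]*np.cos(.052),n[2]*np.sin(.052),0.5]); 
roi=np.zeros(im.shape[:2],bool); roi[150:185,325:360]=1
P=w[roi&(w[...,2]>.16)]; print('tall near marker',P.mean(0),P.min(0),P.max(0),len(P))
s=monitor.get_obs(); T=np.eye(4); T[:3,:3]=R.from_quat(s['tool_rot']).as_matrix(); T[:3,3]=s['position']
C=cams.calibration('wrist'); print((np.linalg.inv(T)@C['extrinsics']).round(3), C['camera_matrix'][0][0])
E
```

```text
grip [0.46765105 0.05484871 0.16377406] [0.45939269 0.03659026 0.15295729] [0.47686336 0.07008976 0.17225164] 78
tall near marker [0.57231094 0.02551562 0.17441792] [ 0.55189571 -0.00356483  0.16045476] [0.60315735 0.04935632 0.20911855] 43
[[ 1.    -0.001 -0.002 -0.001]
 [ 0.001 -0.271  0.962 -0.17 ]
 [-0.001 -0.962 -0.271  0.076]
 [ 0.     0.     0.     1.   ]] 279.3276082086561
```

```bash
cat >> h.py <<'E'
def toolR(approach,jaw):   # tool y = approach dir, tool x ~ jaw
    y=np.array(approach,float); y/=np.linalg.norm(y); x=np.array(jaw,float); x-=x@y*y; x/=np.linalg.norm(x)
    return np.stack([x,y,np.cross(x,y)],1)
def go(p,Rt=None):
    s=monitor.get_obs(); R0=R.from_quat(s['tool_rot']).as_matrix(); Rt=R0 if Rt is None else Rt
    d=R0.T@(np.array(p)-s['position'])*1000; r=np.degrees(R.from_matrix(R0.T@Rt).as_rotvec())
    print('t',round(s['time'],2),'pos',np.round(s['position'],4),'shift',d.round(1),'|d|',np.linalg.norm(d).round(),'turn',r.round(1),'F',np.round(s['force'],1),'w',round(s['grip_width'],4))
E
python3 -c "
from h import *
a=np.radians(93)
go([.42,.03,.34],toolR([0,0,-1],[np.cos(a),np.sin(a),0]))"
```

```text
t 0.1 pos [0.1763 0.6251 0.2138] shift [-506.8 -125.4 -396.1] |d| 655.0 turn [ -0.  -18.7  -0.1] F [-0.3 -0.8 -0.1] w 0.0916
```

Call:
carry_out(commands=[[-32,-8,-25,0,0,0,0],[-64,-16,-50,0,0,0,0],[-96,-24,-75,0,0,0,0],[-128,-32,-100,0,0,0,0],[-160,-40,-125,0,0,0,0]])

```text
time: 0.52
position: [0.2536, 0.4355, 0.2544]
tool_rot: [0.564, 0.427, -0.427, -0.564]
force: [-0.3, 0.4, -0.0]
grip_width: 0.0917
```

Call:
carry_out(commands=[[-32,-8,-25,0,0,0,0],[-64,-16,-50,0,0,0,0],[-96,-24,-75,0,0,0,0],[-128,-32,-100,0,0,0,0],[-160,-40,-125,0,0,0,0]])

```text
time: 0.93
position: [0.3303, 0.2476, 0.2948]
tool_rot: [-0.564, -0.427, 0.427, 0.564]
force: [1.1, 0.9, 0.1]
grip_width: 0.0921
```

Call:
carry_out(commands=[[-32,-8,-25,0,0,0,0],[-64,-16,-50,0,-6,0,0],[-96,-24,-75,0,-12,0,0],[-128,-32,-100,0,-18,0,0],[-160,-40,-125,0,-18.7,0,0]])

```text
time: 1.35
position: [0.4033, 0.0691, 0.3329]
tool_rot: [0.485, 0.514, -0.514, -0.486]
force: [0.3, 1.0, 0.4]
grip_width: 0.0921
```

```bash
python3 - <<'E'
from h import *
a=np.radians(93)
go([.42,.03,.34],toolR([0,0,-1],[np.cos(a),np.sin(a),0]))
im,d,c=snap('wrist','w1.png'); np.savez('w1.npz',im=im,d=d,K=c['camera_matrix'],E=c['extrinsics'])
E
```

```text
t 1.35 pos [0.4033 0.0691 0.3329] shift [-40.   -7.1 -14.4] |d| 43.0 turn [-0.   0.3  0. ] F [0.3 1.  0.4] w 0.0921
```

View pics/w1.png

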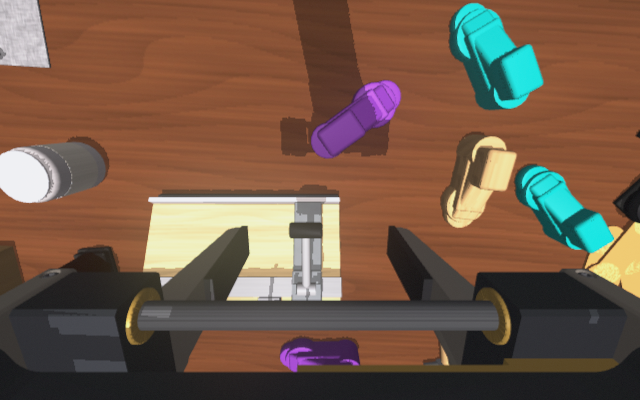

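The wrist view shows the T-grip at (305,230), the rod at (307,265), and the marker clip half hidden near (275,290). The tan last is at (480,180). I'll move further uphill so the fins are clear.

Call:
carry_out(commands=[[-10,0,-35,0,0,0,0],[-20,0,-75,0,0,0,0],[-30,0,-115,0,0,0,0],[-40,0,-155,0,0,0,0],[-40,0,-155,0,0,0,0]])

```text
time: 1.82
position: [0.5653, 0.0373, 0.3294]
tool_rot: [-0.489, -0.51, 0.514, 0.486]
force: [-0.8, 0.9, -0.2]
grip_width: 0.0923
```

```bash
python3 - <<'E'
from h import *
go([.42,.03,.34])
im,d,c=snap('wrist','w2.png'); np.savez('w2.npz',im=im,d=d,K=c['camera_matrix'],E=c['extrinsics'])
E
```

```text
t 1.82 pos [0.5653 0.0373 0.3294] shift [ -0.3 -10.3 145.5] |d| 146.0 turn [0. 0. 0.] F [-0.8  0.9 -0.2] w 0.0923
```

View pics/w2.png

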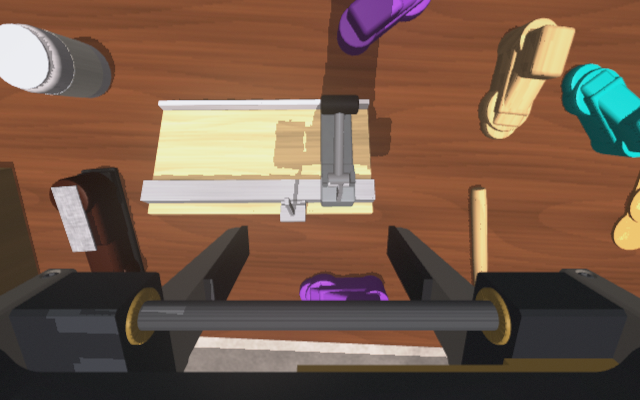

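View 2 shows the marker fin at (294,195), the index fin and lugs at (338,190), the black grip at (339,103), the last at (530,80) and the tin at (40,60).

```bash
cat > jig.py <<'E'
from h import *
def bedfit(im,w,roi):
    hsv=cv2.cvtColor(im,cv2.COLOR_RGB2HSV)
    m=roi&(hsv[...,0]>20)&(hsv[...,0]<36)&(hsv[...,1]>40)&(hsv[...,2]>110)&(w[...,2]>.025)&(w[...,2]<.14)
    P=w[m]
    for _ in range(4):
        c=P.mean(0); n=np.linalg.svd(P-c,full_matrices=0)[2][2]; n*=np.sign(n[2]); P=P[abs((P-c)@n)<.004]
    return P,c,n
E
python3 - <<'E'
from jig import *
z=np.load('w2.npz'); im=z['im']; w=pts(z['d'],{'camera_matrix':z['K'],'extrinsics':z['E']})
roi=np.zeros(im.shape[:2],bool); roi[95:218,135:380]=1
P,c,n=bedfit(im,w,roi)
print('n',n.round(4),'tilt',np.degrees(np.arccos(n[2])),'yaw',np.degrees(np.arctan2(-n[1],-n[0])),len(P))
# yaw from ledge: for columns 170..310 top edge: points near ledge
Q=w[roi]; Q=Q[np.isfinite(Q).all(1)]
h=(Q-c)@n
yb0=np.array([-np.sin(.052),np.cos(.052),0]); xb=np.cross(yb0,n); u=(Q-c)@xb; v=(Q-c)@yb0
for nm,zr in (('rail',(.016,.024)),('ledge',(.010,.017))):
    k=(h>zr[0])&(h<zr[1])&((u>0.02) if nm=='rail' else (u<-.04))
    if nm=='rail': k&=(v<0.03)
    A=np.polyfit(v[k],u[k],1); print(nm,k.sum(),'slope deg',np.degrees(A[0]),'u range',np.percentile(u[k],[1,50,99]),'v',v[k].min(),v[k].max(),'h',np.median(h[k]))
# plane z=0.03 crossing in u
print('u at z=.03', (0.03-c[2])/xb[2],'c',c.round(4))
pb=(P-c); print('bed v range',np.percentile(pb@yb0,[.2,99.8]),'u',np.percentile(pb@xb,[.2,99.8]))
np.savez('jig0.npz',c=c,n=n)
E
```

```text
n [-0.4991 -0.0259  0.8662] tilt 29.98341592424571 yaw 2.9711262046372298 10657
rail 2140 slope deg -0.5074939825696857 u range [0.04862247 0.06385485 0.07856826] v -0.11668901508487137 0.029892959472201552 h 0.01991734226725124
ledge 985 slope deg -0.1449589499406235 u range [-0.08466876 -0.07909541 -0.07581893] v -0.11729635834958972 0.2115690588442687 h 0.013763414589520859
u at z=.03 -0.07756163870649764 c [ 0.5458 -0.1002  0.0688]
bed v range [-0.11559058  0.21019884] u [-0.07684605  0.09274505]
```

```bash
cat >> jig.py <<'E'
def frame():
    q=np.load('jig0.npz'); n=q['n']/np.linalg.norm(q['n']); a=np.radians(3.15)
    y=np.array([-np.sin(a),np.cos(a),0]); y-=y@n*n; y/=np.linalg.norm(y); x=np.cross(y,n)
    return q['c']-.0772*x+.0628*y, np.stack([x,y,n],1)
E
python3 - <<'E'
from jig import *
o,B=frame(); print('o',o,'\n',B.round(4))
z=np.load('w2.npz'); im=z['im']; w=pts(z['d'],{'camera_matrix':z['K'],'extrinsics':z['E']})
roi=np.zeros(im.shape[:2],bool); roi[90:225,135:390]=1
b=((w-o)@B)*1000
def rep(nm,k):
    k=k&roi; q=b[k]; print(nm,len(q),'med',np.median(q,0).round(1),'lo',np.percentile(q,2,0).round(1),'hi',np.percentile(q,98,0).round(1))
X,Y,Z=b[...,0],b[...,1],b[...,2]
rep('markfin',(X>150)&(X<200)&(Z>40)&(Z<100)&(Y<85)); 
rep('markfintop',(X>150)&(X<200)&(Z>80)&(Z<100)&(Y<85)); 
rep('clip',(X>150)&(X<200)&(Z>5)&(Z<40)&(Y<85)); 
rep('index',(X>155)&(X<170)&(Z>80)&(Z<100)&(Y>85))
rep('saddle',(X>110)&(X<166)&(Z>48)&(Z<57)&(Y>85))
rep('arm',(X>6)&(X<110)&(Z>36)&(Z<46)&(Y>85))
rep('grip',(X>40)&(X<100)&(Z>95)&(Z<125)&(Y>60))
rep('grip in world',(X>40)&(X<100)&(Z>95)&(Z<125)&(Y>60))
k=roi&(X>40)&(X<85)&(Z>95)&(Z<125)&(Y>60)&(im.max(2)<60); print(w[k].min(0),w[k].max(0),w[k].mean(0),k.sum())
E
```

```text
o [ 0.4756707  -0.04117671  0.030096  ] 
 [[ 0.8649 -0.0542 -0.4991]
 [ 0.0476  0.9985 -0.0259]
 [ 0.4997 -0.0014  0.8662]]
markfin 223 med [166.3  76.   54.2] lo [151.1  33.2  42.8] hi [179.7  84.9  95.8]
markfintop 54 med [176.7  35.7  94.5] lo [172.   33.   81.7] hi [179.8  38.   96. ]
clip 1510 med [155.4  -3.3  19.9] lo [ 150.3 -172.2    7.2] hi [185.3  72.1  28.2]
index 61 med [163.1  95.5  93.4] lo [156.8  93.5  80.3] hi [166.6  98.5  94.9]
saddle 423 med [152.5 105.5  53.8] lo [115.7  85.4  51.9] hi [165.6 117.1  55.3]
arm 664 med [ 74.4 108.   41.9] lo [37.9 85.2 39.9] hi [108.3 117.6  43.5]
grip 912 med [ 70.2  96.1 113.9] lo [56.  75.4 96.2] hi [ 91.6 116.4 118.5]
grip in world 912 med [ 70.2  96.1 113.9] lo [56.  75.4 96.2] hi [ 91.6 116.4 118.5]
[0.4593948  0.03470698 0.15287339] [0.48135258 0.07657504 0.16710219] [0.47068336 0.05680097 0.16264567] 565
```

The carriage sits at bed y ≈ 96 mm and the marker at ≈ 35.6 mm, so the stop has to slide 60 mm toward -y. The grip is at world (0.471, 0.055, 0.153), which matches its stated height. I'll grip the bar by its ends, with the jaws along the rail.

```bash
python3 - <<'E'
from jig import *
o,B=frame(); g=o+B@[.062,.096,.107]; print(g)
go(g+[0,0,.06],toolR([0,0,-1],B[:,1]))
E
```

```text
[0.4706904  0.05486154 0.15363081]
t 1.87 pos [0.5623 0.0379 0.3299] shift [ 21.9 116.5  90.2] |d| 149.0 turn [-0.2 -0.3 -0.3] F [-0.9 -0.2  0.9] w 0.0917
```

Call:
carry_out(commands=[[6,29,23,0,0,0,0],[11,58,45,0,0,0,0],[16,87,68,0,0,0,0],[22,116,90,0,0,0,0],[22,116,90,0,0,0,0]])

```text
time: 2.28
position: [0.4601, 0.0567, 0.2115]
tool_rot: [-0.483, -0.51, 0.516, 0.49]
force: [-0.5, 0.2, -0.0]
grip_width: 0.0923
```

```bash
python3 - <<'E'
from jig import *
o,B=frame(); g=o+B@[.062,.096,.107]
go(g+[0,0,-.019],toolR([0,0,-1],B[:,1]))
E
```

```text
t 2.28 pos [0.4601 0.0567 0.2115] shift [ -2.4  76.8 -11.5] |d| 78.0 turn [-0.8 -0.   0. ] F [-0.5  0.2 -0. ] w 0.0923
```

Call:
carry_out(commands=[[0,0,0,0,0,0,0],[0,0,0,0,0,0,0]])

```text
time: 2.45
position: [0.4701, 0.0563, 0.218]
tool_rot: [0.487, 0.514, -0.512, -0.487]
force: [0.7, 0.1, 0.5]
grip_width: 0.0921
```

```bash
python3 - <<'E'
from jig import *
o,B=frame(); g=o+B@[.062,.096,.107]
go(g+[0,0,-.019],toolR([0,0,-1],B[:,1]))
E
```

```text
t 2.45 pos [0.4701 0.0563 0.218 ] shift [-1.6 83.3 -0.3] |d| 83.0 turn [ 0.1 -0.1  0.1] F [0.7 0.1 0.5] w 0.0921
```

Call:
carry_out(commands=[[-1,30,0,0,0,0,0],[-1,60,0,0,0,0,0],[-1,80,0,0,0,0,0],[-1,80,0,0,0,0,0],[-1,80,0,0,0,0,0]])

```text
time: 2.87
position: [0.4706, 0.0548, 0.1375]
tool_rot: [0.487, 0.513, -0.513, -0.487]
force: [-0.6, 0.3, 0.2]
grip_width: 0.0917
```

Call:
carry_out(commands=[[0,0,0,0,0,0,200],[0,0,0,0,0,0,255],[0,0,0,0,0,0,255],[0,0,0,0,0,0,255],[0,0,0,0,0,0,255]])

```text
time: 3.28
position: [0.4699, 0.0551, 0.1374]
tool_rot: [0.487, 0.513, -0.512, -0.487]
force: [0.9, 0.3, 0.1]
grip_width: 0.0611
```

```bash
python3 - <<'E'
from jig import *
o,B=frame(); g=o+B@[.062,.096,.107]
go(g+[0,0,-.019],toolR([0,0,-1],B[:,1]))
snap('wrist','w3.png')
E
```

```text
t 3.28 pos [0.4699 0.0551 0.1374] shift [-0.3  2.8 -0.8] |d| 3.0 turn [ 0.1 -0.1  0. ] F [0.9 0.3 0.1] w 0.0611
```

View pics/w3.png

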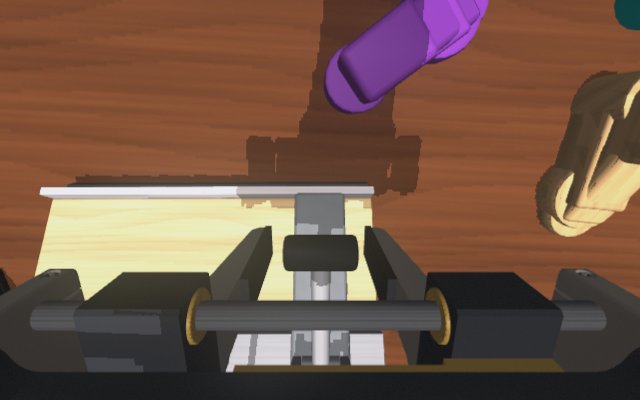

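The bar (320,252) is centred between the closing fingers. I'll finish closing.

Call:
carry_out(commands=[[0,3,0,0,0,0,255],[0,3,0,0,0,0,255],[0,3,0,0,0,0,255],[0,3,0,0,0,0,255],[0,3,0,0,0,0,255]])

```text
time: 3.75
position: [0.4693, 0.0564, 0.1335]
tool_rot: [0.486, 0.513, -0.513, -0.487]
force: [0.1, 5.3, -2.8]
grip_width: 0.0437
```

```bash
python3 - <<'E'
from jig import *
o,B=frame(); g=o+B@[.062,.096,.107]; ax=o+B@[.14,.096,.062]
s=monitor.get_obs(); print(s['position'],s['grip_width'],s['force'])
R0=R.from_quat(s['tool_rot']).as_matrix(); e=g-ax
for th in np.radians([8,16,24,32,40,48,56,64,72,76]):
    gg=ax+R.from_rotvec(B[:,1]*th).apply(e)
    print(np.degrees(th).round(),(R0.T@(gg-g)*1000).round(1), gg.round(3))
E
```

```text
[0.46933469 0.05635882 0.13353893] 0.04371428055820086 [ 0.13575441  5.25194071 -2.76477205]
8.0 [  0.  -12.5  -0.9] [0.472 0.055 0.166]
16.0 [  0.1 -24.8  -3.5] [0.474 0.055 0.178]
24.0 [  0.1 -36.6  -7.8] [0.478 0.055 0.19 ]
32.0 [  0.2 -47.7 -13.7] [0.484 0.056 0.201]
40.0 [  0.2 -57.9 -21.1] [0.492 0.056 0.212]
48.0 [  0.2 -66.9 -29.8] [0.5   0.057 0.221]
56.0 [  0.3 -74.7 -39.7] [0.51  0.057 0.228]
64.0 [  0.3 -80.9 -50.6] [0.521 0.058 0.235]
72.0 [  0.4 -85.7 -62.2] [0.533 0.058 0.239]
76.0 [  0.4 -87.4 -68.3] [0.539 0.059 0.241]
```

Call:
carry_out(commands=[[0,-6,0,0,0,0,255],[0,-12.5,-1,0,0,0,255],[0,-19,-2,0,0,0,255],[0,-25,-3.5,0,0,0,255],[0,-31,-5.5,0,0,0,255]])

```text
time: 4.17
position: [0.4741, 0.0557, 0.1644]
tool_rot: [-0.486, -0.512, 0.513, 0.487]
force: [1.2, 4.6, -6.9]
grip_width: 0.0439
```

Call:
carry_out(commands=[[0,-11,-5,0,0,0,255],[0,-22,-12,0,0,0,255],[0,-31.5,-20,0,0,0,255],[0,-40,-29,0,0,0,255],[0,-47,-39,0,0,0,255]])

```text
time: 4.58
position: [0.5109, 0.0567, 0.2114]
tool_rot: [-0.485, -0.511, 0.515, 0.489]
force: [-5.2, 2.0, -3.2]
grip_width: 0.0435
```

Call:
carry_out(commands=[[0,-3,-6,0,0,0,255],[0,-6,-13,0,0,0,255],[0,-8.5,-19,0,0,0,255],[0,-8.5,-20,0,0,0,255],[0,-8.5,-20,0,0,0,255]])

```text
time: 5.0
position: [0.532, 0.0578, 0.2209]
tool_rot: [-0.486, -0.511, 0.514, 0.488]
force: [-6.6, 2.0, 8.4]
grip_width: 0.0436
```

```bash
python3 - <<'E'
from jig import *
o,B=frame(); ax=o+B@[.14,.096,.062]
s=monitor.get_obs(); g=s['position']+[0,0,-.0+.019]; d=B.T@(g-ax); print(np.round(d,4),np.linalg.norm(d),s['grip_width'],s['force'])
dw=g-ax; print('lever',np.arctan2(dw[2],-dw[0]))
print('tool shift for -60 bed y', (R.from_quat(s['tool_rot']).as_matrix().T@(-60*B[:,1])).round(1))
im,d,c=snap('wrist','w4.png'); np.savez('w4.npz',im=im,d=d,K=c['camera_matrix'],E=c['extrinsics'])
E
```

```text
[ 0.0183 -0.0005  0.0891] 0.09094383520688136 0.043553932452573475 [-6.63933959  1.99120681  8.40341384]
lever 1.2502781672572043
tool shift for -60 bed y [-60.   -0.1  -0.2]
```

View pics/w4.png

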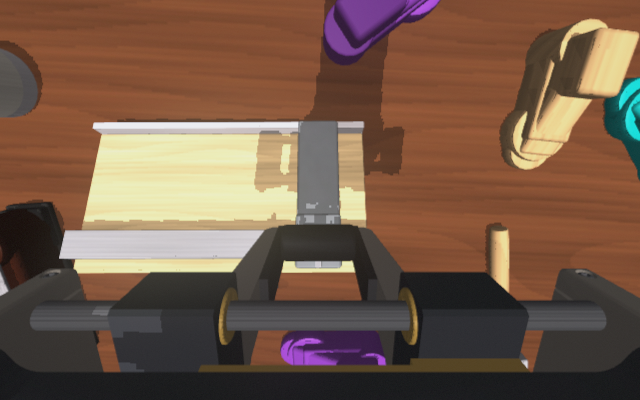

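Call:
carry_out(commands=[[-10,0,0,0,0,0,255],[-20,0,0,0,0,0,255],[-30,0,0,0,0,0,255],[-40,0,0,0,0,0,255],[-50,0,0,0,0,0,255]])

```text
time: 5.47
position: [0.5347, 0.0077, 0.2209]
tool_rot: [-0.486, -0.512, 0.514, 0.488]
force: [-4.6, 2.4, 5.1]
grip_width: 0.0437
```

Call:
carry_out(commands=[[-5,0,0,0,0,0,255],[-10,0,0,0,0,0,255],[-10,0,0,0,0,0,255],[-10,0,0,0,0,0,255],[-10,0,0,0,0,0,255]])

```text
time: 5.88
position: [0.5354, -0.0036, 0.2209]
tool_rot: [-0.487, -0.511, 0.514, 0.488]
force: [-5.2, -1.2, 6.6]
grip_width: 0.0438
```

```bash
python3 - <<'E'
from jig import *
o,B=frame()
def arm(im,w,nm):
    b=((w-o)@B)*1000; X,Y,Z=b[...,0],b[...,1],b[...,2]
    k=(X>40)&(X<105)&(abs(Z-42)<3)&(im.min(2)<150)&(im.max(2)<190)&(Y>-60)&(Y<140); k&=(im.max(2).astype(int)-im.min(2)<25)
    lo=[];hi=[]
    for r in np.unique(np.where(k)[0]):
        y=Y[r][k[r]]
        if len(y)>20: lo.append(y.min());hi.append(y.max())
    print(nm,'arm edges',np.median(lo).round(2),np.median(hi).round(2),'mid',(np.median(lo)+np.median(hi))/2,len(lo))
z=np.load('w4.npz'); arm(z['im'],pts(z['d'],{'camera_matrix':z['K'],'extrinsics':z['E']}),'w4')
s=monitor.get_obs(); g=s['position']+[0,0,.019]; print('bed TCP',(B.T@(g-o)).round(4),s['force'],s['grip_width'])
im,d,c=snap('wrist','w5.png'); w=pts(d,c); arm(im,w,'now')
b=((w-o)@B)*1000; X,Y,Z=b[...,0],b[...,1],b[...,2]
for nm,x in (('mark',177),('index',163)):
    k=(abs(X-x)<7)&(Z>70)&(Z<98)&(Y>15)&(Y<60); print(nm,k.sum(),np.median(b[k],0).round(1),np.percentile(Y[k],[2,98]))
sc,ds,cs=snap('scene','s5.png'); 
E=np.array(cs['extrinsics']);K=np.array(cs['camera_matrix'])
def pix(p):
    q=E[:3,:3].T@(p-E[:3,3]); return (K@q/q[2])[:2]
print('mark px',pix(o+B@[.175,.0356,.094]),'index px if aligned',pix(o+B@[.161,.0356,.094]))
u,v=pix(o+B@[.17,.0356,.094]).astype(int)
g=cv2.resize(sc[v-40:v+50,u-60:u+60],None,fx=6,fy=6,interpolation=cv2.INTER_CUBIC); cv2.imwrite('pics/s5c.png',g[:,:,::-1]); print('crop origin',u-60,v-40)
E
```

```text
w4 arm edges 73.39 115.09 mid 94.2429397919695 59
bed TCP [0.1583 0.034  0.151 ] [-5.17817132 -1.2194969   6.55386776] 0.043832407468527346
now arm edges 11.77 53.46 mid 32.616454510991986 59
mark 76 [175.   35.7  94.7] [33.342555   38.03326185]
index 35 [163.7  31.9  93.8] [30.25927145 34.21357398]
mark px [300.46484728 219.5714021 ] index px if aligned [297.95771694 217.74450235]
crop origin 239 178
```

View pics/s5c.png

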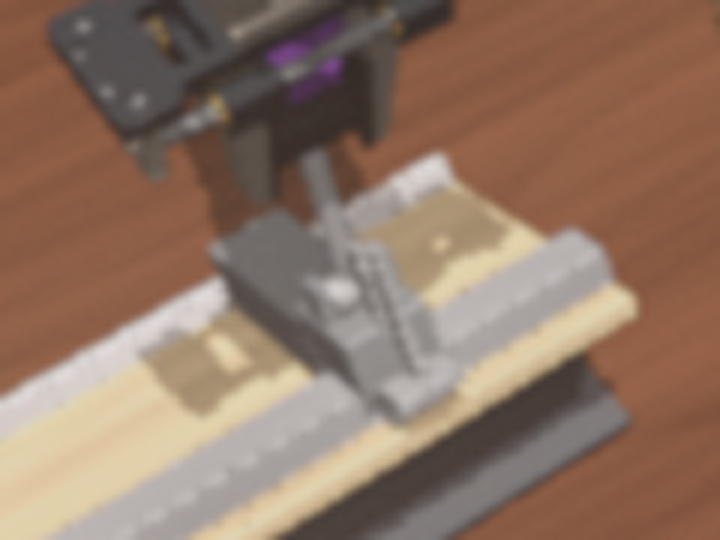

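The wrist depth view shows the index fin at bed y ≈ 32.1 and the marker at 35.7, so the stop overshot by about 3.5 mm. The scene crop at (385,300) agrees: the fins are close and slightly offset. I'll correct that.

Call:
carry_out(commands=[[2,0,0,0,0,0,255],[3.5,0,0,0,0,0,255],[3.5,0,0,0,0,0,255],[3.5,0,0,0,0,0,255]])

```text
time: 6.32
position: [0.5351, 0.0, 0.2209]
tool_rot: [-0.487, -0.511, 0.514, 0.488]
force: [-7.0, -1.4, 5.8]
grip_width: 0.0436
```

```bash
cat > fins.py <<'E'
from jig import *
o,B=frame()
s=monitor.get_obs(); g=s['position']+[0,0,.019]; print('bed grasp',(B.T@(g-o)).round(4),s['force'],s['grip_width'],s['time'])
im,d,c=snap('wrist','wf.png'); w=pts(d,c)
b=((w-o)@B)*1000; X,Y,Z=b[...,0],b[...,1],b[...,2]
for nm,x in (('mark',177),('index',162)):
    k=(abs(X-x)<6)&(Z>70)&(Z<98)&(Y>15)&(Y<60); print(nm,k.sum(),np.median(b[k],0).round(1),np.percentile(Y[k],[2,98]))
E
python3 fins.py
```

```text
bed grasp [0.1582 0.0376 0.151 ] [-7.03985103 -1.41522702  5.80709747] 0.04361593655933953 6.3167
mark 76 [175.   35.5  94.7] [33.12461054 37.79565338]
index 35 [163.6  36.3  94.1] [33.90698541 37.85754029]
```

The fins are aligned within about 0.6 mm, so I'll press the lever down.

Call:
carry_out(commands=[[0,5.5,14,0,0,0,255],[0,12,25,0,0,0,255],[0,20,35,0,0,0,255],[0,29,43.5,0,0,0,255],[0,39,51,0,0,0,255]])

```text
time: 6.78
position: [0.4884, -0.0024, 0.183]
tool_rot: [0.489, 0.514, -0.511, -0.485]
force: [4.4, -1.3, 3.0]
grip_width: 0.0441
```

Call:
carry_out(commands=[[0,11,6,0,0,0,255],[0,23,10,0,0,0,255],[0,35,13,0,0,0,255],[0,48,13.7,0,0,0,255],[0,51,13.7,0,0,0,255]])

```text
time: 7.2
position: [0.474, -0.0031, 0.1324]
tool_rot: [0.488, 0.513, -0.512, -0.486]
force: [-12.6, -1.5, 44.2]
grip_width: 0.0437
```

Call:
carry_out(commands=[[0,3,0,0,0,0,255],[0,3,0,0,0,0,255],[0,3,0,0,0,0,255]])

```text
time: 7.45
position: [0.4743, -0.0031, 0.1311]
tool_rot: [0.488, 0.514, -0.511, -0.486]
force: [-9.7, -2.8, 33.3]
grip_width: 0.0437
```

```bash
python3 fins.py
```

```text
return _methods._mean(a, axis=axis, dtype=dtype,
  ret = um.true_divide(
Traceback (most recent call last):
  File "fins.py", line 7, in <module>
    k=(abs(X-x)<6)&(Z>70)&(Z<98)&(Y>15)&(Y<60); print(nm,k.sum(),np.median(b[k],0).round(1),np.percentile(Y[k],[2,98]))
                                                                                            ~~~~~~~~~~~~~^^^^^^^^^^^^^
IndexError: index -1 is out of bounds for axis 0 with size 0
```

Call:
carry_out(commands=[[0,-3,0,0,0,0,0],[0,-3,0,0,0,0,0],[0,-3,0,0,0,0,0],[0,-3,0,0,0,0,0],[0,-3,0,0,0,0,0]])

```text
time: 7.92
position: [0.4719, -0.0017, 0.1299]
tool_rot: [-0.487, -0.512, 0.513, 0.487]
force: [0.2, 0.0, -0.0]
grip_width: 0.0748
```

Call:
carry_out(commands=[[0,-20,0,0,0,0,0],[0,-60,0,0,0,0,0],[0,-100,-10,0,0,0,0],[10,-140,-20,0,0,0,0],[20,-180,-30,0,0,0,0]])

```text
time: 8.33
position: [0.5005, 0.0192, 0.3106]
tool_rot: [-0.487, -0.512, 0.512, 0.487]
force: [0.5, 1.4, -0.3]
grip_width: 0.0919
```

Call:
carry_out(commands=[[20,0,-30,0,0,0,0],[40,0,-60,0,0,0,0],[40,0,-60,0,0,0,0],[40,0,-60,0,0,0,0]])

```text
time: 8.67
position: [0.5589, 0.064, 0.3074]
tool_rot: [-0.486, -0.512, 0.514, 0.486]
force: [-0.3, -0.7, -0.9]
grip_width: 0.0917
```

```bash
python3 - <<'E'
exec(open('fins.py').read())
k=(X>40)&(X<85)&(Z>95)&(Z<125)&(Y>0)&(Y<80)&(im.max(2)<60); q=w[k]; print('grip z max',np.percentile(q[:,2],98),'mean',q.mean(0),'y rng bed',np.percentile(Y[k],[2,98]),k.sum())
kk=(X>40)&(X<105)&(abs(Z-42)<3)&(im.max(2)<190)&(im.max(2).astype(int)-im.min(2)<25)&(Y>-60)&(Y<140)
print('arm Y',np.percentile(Y[kk],[1,50,99]),kk.sum())
np.savez('w6.npz',im=im,d=d,K=c['camera_matrix'],E=c['extrinsics'])
# the last
hs=cv2.cvtColor(im,cv2.COLOR_RGB2HSV); m=(w[...,2]>.02)&(w[...,2]<.11)&(hs[...,0]>14)&(hs[...,0]<30)&(hs[...,1]>60)&(w[...,1]>.24)&(w[...,1]<.42)&(w[...,0]<.53)
P=w[m]; print('last',len(P)); T=P[(P[:,2]>.086)]; print('top',len(T),T.mean(0),cv2.minAreaRect((T[:,:2]*1000).astype(np.float32)))
print('all',cv2.minAreaRect((P[:,:2]*1000).astype(np.float32)))
E
```

```text
bed grasp [0.2251 0.1001 0.2123] [-0.34889385 -0.72960674 -0.89420837] 0.09169872924739803 8.6667
mark 87 [176.5  37.1  88.7] [33.73750941 38.27238364]
index 103 [162.8  37.6  90.7] [34.03002763 38.80221157]
grip z max 0.16188701987575566 mean [0.46922888 0.01522475 0.15751507] y rng bed [48.01739668 58.33061292] 29
arm Y [15.80422927 44.11174127 57.89532947] 973
last 6218
top 1748 [0.38686151 0.33585064 0.08965757] ((386.5458068847656, 336.6260986328125), (44.29399108886719, 61.01950454711914), 85.35990142822266)
all ((421.485107421875, 329.7284851074219), (165.638916015625, 68.939697265625), 4.375271320343018)
```

View pics/wf.png

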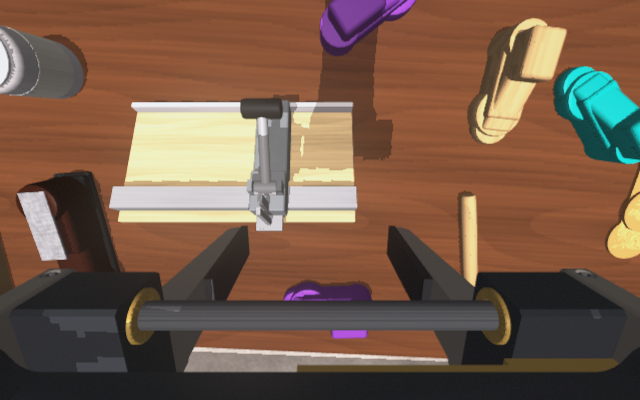

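The fins are in line at (265,205), within about 0.5 mm by depth, and the lever is level at (262,140). Next is the last; I'll move above it for one close look.

Call:
carry_out(commands=[[35,0,15,0,0,0,0],[71,0,31,0,0,0,0],[107,0,47,0,0,0,0],[142,0,62,0,0,0,0],[178,0,78,0,0,0,0]])

```text
time: 9.13
position: [0.4701, 0.236, 0.3088]
tool_rot: [-0.488, -0.512, 0.512, 0.488]
force: [0.5, 0.1, -0.2]
grip_width: 0.0917
```

Call:
carry_out(commands=[[35,0,15,0,4,0,0],[71,0,31,0,7.8,0,0],[100,0,46,0,7.8,0,0],[100,0,46,0,7.8,0,0],[100,0,46,0,7.8,0,0]])

```text
time: 9.55
position: [0.419, 0.3342, 0.3084]
tool_rot: [0.52, 0.479, -0.48, -0.52]
force: [0.7, -1.4, 0.6]
grip_width: 0.0918
```

```bash
python3 - <<'E'
from h import *
print(np.round(monitor.get_obs()['joint_pos'],2))
go([.387,.336,.16])
im,d,c=snap('wrist','w7.png'); w=pts(d,c); np.savez('w7.npz',im=im,d=d,K=c['camera_matrix'],E=c['extrinsics'])
hs=cv2.cvtColor(im,cv2.COLOR_RGB2HSV); m=(w[...,2]>.004)&(w[...,2]<.11)&(hs[...,0]>14)&(hs[...,0]<30)&(hs[...,1]>60)&(w[...,1]>.24)&(w[...,1]<.42)&(w[...,0]<.53)&(w[...,0]>.3)
P=w[m]; print(len(P))
for lo,hi in ((.086,.095),(.004,.03),(.004,.1)):
    T=P[(P[:,2]>lo)&(P[:,2]<hi)]; print(lo,len(T),T.mean(0).round(4),cv2.minAreaRect((T[:,:2]*1000).astype(np.float32)))
a=np.radians(-4.6); t=np.array([np.cos(a),np.sin(a)]); l=np.array([-t[1],t[0]]); q=P[:,:2]-[.3868,.336]
print('along toe',np.percentile(q@t,[.3,99.7]),'lat',np.percentile(q@l,[.3,99.7]))
for x0 in np.arange(-.05,.12,.01):
    k=abs(q@t-x0)<.004; print(x0.round(3),np.percentile(q[k]@l,[1,99]).round(4),P[k,2].max().round(3),end='; ')
E
```

```text
[-1.09  0.19  0.41  1.79 -0.08  1.18  0.83]
t 9.55 pos [0.419  0.3342 0.3084] shift [ -0.7 148.4  32. ] |d| 152.0 turn [0. 0. 0.] F [ 0.7 -1.4  0.6] w 0.0918
3224
0.086 1308 [0.3854 0.3381 0.0898] ((385.9350891113281, 337.8619079589844), (42.75628662109375, 60.909156799316406), 86.310546875)
0.004 344 [0.4763 0.334  0.026 ] ((469.2671813964844, 333.3125305175781), (68.61078643798828, 69.27130126953125), 87.29025268554688)
0.004 3224 [0.4128 0.3368 0.0637] ((420.30743408203125, 336.0611572265625), (68.47241973876953, 167.31092834472656), 86.52035522460938)
along toe [-0.04886652  0.11514687] lat [-0.02902204  0.03735268]
-0.05 [-0.0115  0.0149] 0.057; -0.04 [-0.021  0.023] 0.057; -0.03 [-0.0241  0.0276] 0.092; -0.02 [-0.0244  0.0277] 0.092; -0.01 [-0.0185  0.023 ] 0.092; 0.0 [-0.0186  0.0232] 0.093; 0.01 [-0.0174  0.0233] 0.092; 0.02 [-0.0191  0.0234] 0.092; 0.03 [-0.0191  0.0222] 0.09; 0.04 [-0.0213  0.0279] 0.062; 0.05 [-0.0254  0.034 ] 0.057; 0.06 [-0.0288  0.0374] 0.053; 0.07 [-0.0306  0.0374] 0.048; 0.08 [-0.0283  0.0368] 0.046; 0.09 [-0.0243  0.0322] 0.04; 0.1 [-0.018   0.0287] 0.032; 0.11 [-0.015   0.0237] 0.024;
```

View pics/w7.png

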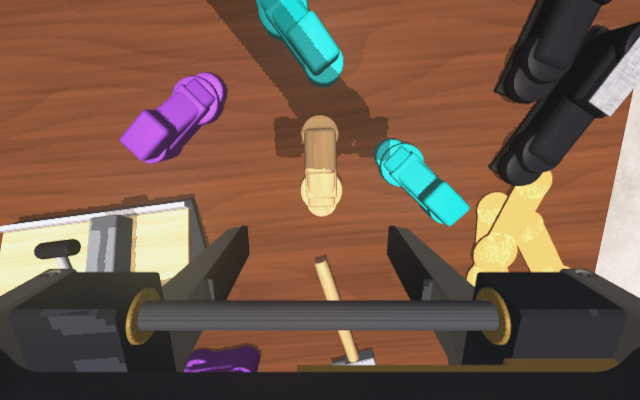

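The last's ankle block is at (320,165), centred between the jaws at about world (0.386, 0.338), yaw -3.5°. The turquoise piece is nearby at (425,180), so I'll narrow the jaws before going down.

```bash
python3 - <<'E'
from h import *
z=np.load('w7.npz'); im=z['im']; w=pts(z['d'],{'camera_matrix':z['K'],'extrinsics':z['E']})
hs=cv2.cvtColor(im,cv2.COLOR_RGB2HSV); m=(hs[...,0]>80)&(hs[...,0]<95)&(hs[...,1]>120)&(w[...,0]>.33)&(w[...,1]>.3)
k=m&(abs(w[...,0]-.389)<.03); print(np.nanmin(w[m],0),k.sum(), w[k].min(0) if k.any() else '')
a=np.radians(86.5)
go([.389,.3378,.058],toolR([0,0,-1],[np.cos(a),np.sin(a),0]))
E
```

```text
[ 0.3828939   0.42758763 -0.00168258] 918 [ 0.3828939   0.42758763 -0.00054532]
t 9.6 pos [0.4203 0.3327 0.3086] shift [  2.7 250.6  31.5] |d| 253.0 turn [-0.  -1.3 -0.1] F [-0.1 -0.3 -0.1] w 0.0922
```

Call:
carry_out(commands=[[1,25,12,0,-1.3,0,80],[3,50,31.5,0,-1.3,0,80],[3,90,31.5,0,-1.3,0,80],[3,130,31.5,0,-1.3,0,80],[3,145,31.5,0,-1.3,0,80]])

```text
time: 10.02
position: [0.388, 0.3352, 0.1597]
tool_rot: [0.516, 0.481, -0.486, -0.516]
force: [-0.7, 0.2, 0.1]
grip_width: 0.0633
```

Call:
carry_out(commands=[[0,0,0,0,0,0,80],[0,0,0,0,0,0,80]])

```text
time: 10.18
position: [0.3903, 0.3376, 0.1638]
tool_rot: [0.516, 0.483, -0.484, -0.516]
force: [0.6, 0.6, -0.1]
grip_width: 0.0632
```

```bash
python3 - <<'E'
from h import *
a=np.radians(86.5)
go([.389,.3378,.058],toolR([0,0,-1],[np.cos(a),np.sin(a),0]))
E
```

```text
t 10.18 pos [0.3903 0.3376 0.1638] shift [  0.2 105.8   1.3] |d| 106.0 turn [-0.  -0.2 -0.1] F [ 0.6  0.6 -0.1] w 0.0632
```

Call:
carry_out(commands=[[0,35,0,0,0,0,80],[0,70,1,0,0,0,80],[0,95,1,0,0,0,80],[0,105,1,0,0,0,80],[0,105,1,0,0,0,80]])

```text
time: 10.6
position: [0.3888, 0.3389, 0.0585]
tool_rot: [0.516, 0.484, -0.484, -0.515]
force: [-0.5, 0.5, -0.3]
grip_width: 0.0634
```

Call:
carry_out(commands=[[0,0,0,0,0,0,255],[0,0,0,0,0,0,255],[0,0,0,0,0,0,255],[0,0,0,0,0,0,255],[0,0,0,0,0,0,255]])

```text
time: 11.02
position: [0.3895, 0.3405, 0.0607]
tool_rot: [-0.515, -0.485, 0.483, 0.515]
force: [-1.0, -1.4, 7.3]
grip_width: 0.0437
```

Call:
carry_out(commands=[[0,0,0,0,0,0,255],[0,-10,0,0,0,0,255],[0,-40,0,0,0,0,255],[0,-75,0,0,0,0,255],[0,-110,0,0,0,0,255]])

```text
time: 11.43
position: [0.3875, 0.3388, 0.1701]
tool_rot: [0.515, 0.483, -0.485, -0.515]
force: [0.1, 0.7, -2.3]
grip_width: 0.0441
```

```bash
python3 - <<'E'
from jig import *
o,B=frame()
print(np.round(monitor.get_obs()['joint_pos'],2))
Rt=toolR(-B[:,2],B[:,0])
p=o+B@[.045,-.036-.03,.058+.10]; print(p)
go(p,Rt)
E
```

```text
[-1.1   0.3   0.38  1.99 -0.14  0.88  0.86]
[ 0.43931058 -0.10903064  0.1895287 ]
t 11.43 pos [0.3875 0.3388 0.1701] shift [-443.8  -18.7  -79.5] |d| 451.0 turn [-21.8  81.3 -24.5] F [ 0.1  0.7 -2.3] w 0.0441
```

The last is gripped, jaw width 44 mm. I'll raise it clear of the lever, then carry and turn it.

Call:
carry_out(commands=[[0,-38,0,0,0,0,255],[0,-76,0,0,0,0,255],[-20,-110,0,0,0,0,255],[-60,-125,0,0,0,0,255],[-100,-130,0,0,0,0,255]])

```text
time: 11.85
position: [0.3827, 0.2402, 0.3022]
tool_rot: [-0.515, -0.487, 0.483, 0.515]
force: [0.2, -0.6, -2.8]
grip_width: 0.0435
```

```bash
cat > tgt.py <<'E'
import sys
from jig import *
o,B=frame(); Rt=toolR(-B[:,2],B[:,0])
p=o+B@(np.array(eval(sys.argv[1]))/1000)
s=monitor.get_obs(); print(np.round(s['joint_pos'],2),p.round(3),'bed now',(B.T@(s['position']-o)*1000).round(1))
go(p,Rt)
E
python3 tgt.py [60,-70,240]
```

```text
[-1.07  0.01  0.45  1.98 -0.01  1.14  0.89] [ 0.412 -0.114  0.268] bed now [ 69.  285.6 274.8]
t 11.85 pos [0.3827 0.2402 0.3022] shift [-352.4   32.9  -49.6] |d| 357.0 turn [-21.9  81.4 -24. ] F [ 0.2 -0.6 -2.8] w 0.0435
```

Call:
carry_out(commands=[[-35,0,-5,-1.5,5.5,-1.6,255],[-70,0,-10,-3,11,-3.2,255],[-105,0,-15,-4.5,16.5,-4.8,255],[-140,0,-20,-6,22,-6.4,255],[-175,0,-25,-7.4,27.5,-8.1,255]])

```text
time: 12.27
position: [0.3951, 0.0616, 0.2989]
tool_rot: [-0.612, -0.412, 0.277, 0.615]
force: [1.0, -0.8, -3.2]
grip_width: 0.0442
```

```bash
python3 tgt.py [60,-70,240]
```

```text
[-0.86 -0.26  0.57  2.2   0.11  0.98  0.68] [ 0.412 -0.114  0.268] bed now [ 69.6 106.7 270.3]
t 12.27 pos [0.3951 0.0616 0.2989] shift [-145.7   15.9 -103.7] |d| 179.0 turn [-14.3  53.5 -16.2] F [ 1.  -0.8 -3.2] w 0.0442
```

```bash
python3 tgt.py [110,-80,200]
```

```text
[-0.86 -0.26  0.57  2.2   0.11  0.98  0.68] [ 0.475 -0.121  0.258] bed now [ 69.6 106.7 270.3]
t 12.27 pos [0.3951 0.0616 0.2989] shift [-120.5   35.2 -160.2] |d| 204.0 turn [-14.3  53.5 -16.2] F [ 1.  -0.8 -3.2] w 0.0442
```

Call:
carry_out(commands=[[-24,0,-32,-1.5,5.5,-1.6,255],[-48,5,-64,-3,11,-3.2,255],[-72,14,-96,-4.5,16.5,-4.8,255],[-96,24,-128,-6,22,-6.4,255],[-120,35,-160,-7.4,27.5,-8.1,255]])

```text
time: 12.68
position: [0.4766, -0.1204, 0.2593]
tool_rot: [-0.668, -0.313, 0.052, 0.673]
force: [1.0, 2.3, -4.5]
grip_width: 0.0441
```

```bash
python3 tgt.py [110,-80,200]
```

```text
[-0.77 -0.12  1.06  2.21 -0.15  0.69  0.94] [ 0.475 -0.121  0.258] bed now [111.6 -79.4 200.1]
t 12.68 pos [ 0.4766 -0.1204  0.2593] shift [-1.7  0.3  0.2] |d| 2.0 turn [-6.9 26.  -7.9] F [ 1.   2.3 -4.5] w 0.0441
```

Call:
carry_out(commands=[[0,0,0,-1.7,6.5,-2,255],[0,0,0,-3.4,13,-4,255],[0,0,0,-5.2,19.5,-6,255],[0,0,0,-6.9,26,-7.9,255],[0,0,0,-6.9,26,-7.9,255]])

```text
time: 13.1
position: [0.4744, -0.117, 0.2574]
tool_rot: [-0.679, -0.201, -0.161, 0.688]
force: [-1.0, 1.1, -4.3]
grip_width: 0.0441
```

```bash
python3 tgt.py [50,-70,110]
```

```text
[-0.55 -0.2   0.77  2.33 -0.02  0.45  0.32] [ 0.468 -0.112  0.15 ] bed now [108.9 -76.  199.5]
t 13.1 pos [ 0.4744 -0.117   0.2574] shift [-58.4  89.8   6.1] |d| 107.0 turn [-0.1  0.2 -0.3] F [-1.   1.1 -4.3] w 0.0441
```

Call:
carry_out(commands=[[-12,18,1,0,0,0,255],[-24,36,2,0,0,0,255],[-36,54,4,0,0,0,255],[-47,72,5,0,0,0,255],[-58,90,6,0,0,0,255]])

```text
time: 13.52
position: [0.4742, -0.1107, 0.1833]
tool_rot: [-0.679, -0.208, -0.156, 0.686]
force: [0.9, 0.2, -2.1]
grip_width: 0.0439
```

```bash
python3 tgt.py [50,-70,110]; python3 - <<'E'
from jig import *
o,B=frame(); s=monitor.get_obs()
im,d,c=snap('wrist','w8.png'); w=pts(d,c); b=((w-o)@B)*1000; X,Y,Z=b[...,0],b[...,1],b[...,2]
hs=cv2.cvtColor(im,cv2.COLOR_RGB2HSV)
np.savez('w8.npz',im=im,d=d,K=c['camera_matrix'],E=c['extrinsics'])
m=(Z>52)&(Z<145)&(hs[...,0]>8)&(hs[...,0]<36)&(hs[...,1]>50)&(X<110)&(Y<20)&(Y>-230)
P=b[m]; print(len(P),P.min(0),P.max(0))
print('all',cv2.minAreaRect(P[:,:2].astype(np.float32)))
T=P[P[:,2]>P[:,2].max()-12]; print(len(T),T.mean(0)); print('ankle',cv2.minAreaRect(T[:,:2].astype(np.float32)))
q=T-T.mean(0); n=np.linalg.svd(q,full_matrices=0)[2][2]; print('top normal in bed',n*np.sign(n[2]))
t=(B.T@(s['position']-o))*1000; print('tcp',t)
vis=cv2.resize(im,None,fx=1,fy=1); vis=vis.copy(); cs,_=cv2.findContours(m.astype(np.uint8),0,1); cv2.drawContours(vis,cs,-1,(255,0,0),1); cv2.imwrite('pics/w8m.png',vis[:,:,::-1])
E
```

```text
[-0.65 -0.    0.96  2.43 -0.68  0.28  0.99] [ 0.468 -0.112  0.15 ] bed now [ 71.9 -69.6 135.3]
t 13.52 pos [ 0.4742 -0.1107  0.1833] shift [-21.9  25.3   0. ] |d| 33.0 turn [-0.1  1.2 -0.1] F [ 0.9  0.2 -2.1] w 0.0439
18920 [-213.77322242 -229.95317377   52.00051721] [108.90144322  19.97166995 144.99448206]
all ((-52.420494079589844, -105.0290298461914), (249.92591857910156, 322.6708068847656), 89.97937774658203)
343 [ 70.0809035  -38.7307319  139.48101767]
ankle ((66.96086883544922, -49.192623138427734), (59.76363754272461, 25.73969841003418), 2.1526060104370117)
top normal in bed [-0.00450313  0.09247325  0.99570499]
tcp [ 71.94448668 -69.58516552 135.27170039]
```

View pics/w8m.png

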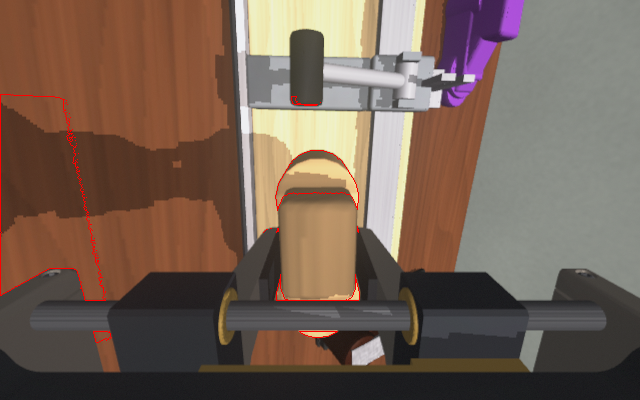

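The image shows the last in hand with its heel end up at (317,150), block top at (317,245), and the stop arm with its level lever ahead at (330,80). Joint 4 is near its limit, so I'll place the last further up the slope, at x ≈ 75 mm.

```bash
cat > hold.py <<'E'
from jig import *
o,B=frame(); s=monitor.get_obs()
im,d,c=snap('wrist'); w=pts(d,c)
R0=R.from_quat(s['tool_rot']).as_matrix(); t=(w-s['position'])@R0*1000   # tool frame
hs=cv2.cvtColor(im,cv2.COLOR_RGB2HSV)
m=(abs(t[...,0])<45)&(t[...,1]>-40)&(t[...,1]<45)&(t[...,2]>-60)&(t[...,2]<75)&(hs[...,0]>8)&(hs[...,0]<30)&(hs[...,1]>60)
q=t[m]; T=q[(q[:,1]<-20)&(q[:,2]>-25)&(q[:,2]<25)&(abs(q[:,0])<18)]
A=np.c_[T[:,0],T[:,2],np.ones(len(T))]; k=np.linalg.lstsq(A,T[:,1],rcond=None)[0]
print('block top y(tool)=%.1f slope x %.3f slope z %.3f n=%d'%(k[2],k[0],k[1],len(T)))
H=q[q[:,2]>20]; print('heel max tool z',np.percentile(H[:,2],[95,99,99.8]).round(1),'x at heel',np.median(H[H[:,2]>np.percentile(H[:,2],97),0]).round(1),'heel pts y',np.percentile(H[:,1],[2,50,98]).round(1))
print('tcp bed',(B.T@(s['position']-o)*1000).round(1),'q',np.round(s['joint_pos'],2),'F bed',(B.T@s['force']).round(1))
E
python3 hold.py; python3 tgt.py [77,-70,100]
```

```text
block top y(tool)=-29.6 slope x 0.008 slope z -0.002 n=5126
heel max tool z [49.8 51.7 51.8] x at heel -0.5 heel pts y [-30.4  -4.2  30.6]
tcp bed [ 71.5 -69.9 135.1] q [-0.63 -0.    0.93  2.43 -0.68  0.28  1.  ] F bed [-1.3  3.3 -3.4]
[-0.63 -0.    0.94  2.43 -0.67  0.28  0.99] [ 0.496 -0.11   0.155] bed now [ 71.5 -71.7 135.8]
t 13.62 pos [ 0.4737 -0.1129  0.1836] shift [ 5.6 35.8  1.6] |d| 36.0 turn [ 0.1  1.  -0.1] F [-0.2 -0.2 -2.2] w 0.0435
```

Call:
carry_out(commands=[[2,12,0,0,0.5,0,255],[4,24,1,0,1,0,255],[5.5,36,1.5,0,1,0,255],[5.5,36,1.5,0,1,0,255],[5.5,36,1.5,0,1,0,255]])

```text
time: 14.03
position: [0.4968, -0.1114, 0.1562]
tool_rot: [-0.679, -0.201, -0.165, 0.686]
force: [-1.1, 0.1, -3.8]
grip_width: 0.0439
```

```bash
python3 tgt.py [77,-45,66]
```

```text
[-0.56  0.16  0.89  2.41 -1.18  0.31  1.43] [ 0.512 -0.084  0.126] bed now [ 78.  -71.4 100.5]
t 14.03 pos [ 0.4968 -0.1114  0.1562] shift [-1.  34.4 26.5] |d| 43.0 turn [ 0.2 -0.1 -0. ] F [-1.1  0.1 -3.8] w 0.0439
```

Call:
carry_out(commands=[[0,9,7,0,0,0,255],[0,17,13,0,0,0,255],[0,26,20,0,0,0,255],[-1,34,26,0,0,0,255],[-1,34,26,0,0,0,255]])

```text
time: 14.45
position: [0.5126, -0.0836, 0.1292]
tool_rot: [-0.679, -0.202, -0.165, 0.687]
force: [2.4, -11.2, -5.0]
grip_width: 0.0439
```

```bash
python3 tgt.py [77,-40,61]; python3 hold.py
```

```text
[ 0.02  0.2   0.16  2.38 -1.28  0.15  1.47] [ 0.514 -0.079  0.121] bed now [ 79.5 -44.5  68.5]
t 14.45 pos [ 0.5126 -0.0836  0.1292] shift [-2.5  7.5  4.5] |d| 9.0 turn [ 0.1 -0.   0. ] F [  2.4 -11.2  -5. ] w 0.0439
block top y(tool)=-29.5 slope x 0.010 slope z -0.001 n=5124
heel max tool z [50.1 51.7 59.3] x at heel 0.9 heel pts y [-30.3  -3.6  30.1]
tcp bed [ 79.5 -44.5  68.5] q [ 0.02  0.2   0.16  2.38 -1.28  0.15  1.47] F bed [ -1.  -11.4  -5.2]
```

Call:
carry_out(commands=[[0,0,0,0,0,0,255],[0,0,0,0,0,0,255]])

```text
time: 14.67
position: [0.5121, -0.0863, 0.1288]
tool_rot: [-0.68, -0.2, -0.166, 0.686]
force: [1.0, -0.3, -3.8]
grip_width: 0.0438
```

```bash
python3 tgt.py [80,-40,61]; python3 hold.py
```

```text
[ 0.01  0.21  0.18  2.38 -1.29  0.15  1.47] [ 0.517 -0.079  0.123] bed now [ 78.7 -47.2  68.5]
t 14.67 pos [ 0.5121 -0.0863  0.1288] shift [1.3 7.4 7.2] |d| 10.0 turn [ 0.3 -0.2 -0. ] F [ 1.  -0.3 -3.8] w 0.0438
block top y(tool)=-29.5 slope x 0.010 slope z -0.003 n=5119
heel max tool z [50.1 51.7 62. ] x at heel 1.0 heel pts y [-30.3  -3.6  30.6]
tcp bed [ 78.7 -47.2  68.5] q [ 0.01  0.21  0.18  2.38 -1.29  0.15  1.47] F bed [-1.1 -0.4 -3.8]
```

Call:
carry_out(commands=[[0.5,2,2,0,0,0,255],[1,4,4,0,0,0,255],[1.3,5.5,6,0,0,0,255],[1.3,5.5,6,0,0,0,255],[1.3,5.5,6,0,0,0,255]])

```text
time: 15.13
position: [0.516, -0.0778, 0.1257]
tool_rot: [-0.679, -0.199, -0.163, 0.688]
force: [0.1, 0.7, -2.8]
grip_width: 0.044
```

```bash
python3 tgt.py [80,-39,61]; python3 -c "
from h import *
print(monitor.get_obs()['joint_pos'])"
```

```text
[-0.03  0.22  0.2   2.38 -1.29  0.15  1.45] [ 0.517 -0.078  0.123] bed now [ 80.9 -38.9  63.6]
t 15.13 pos [ 0.516  -0.0778  0.1257] shift [-0.9  2.6 -0.1] |d| 3.0 turn [-0.  -0.1 -0.3] F [ 0.1  0.7 -2.8] w 0.044
[-0.0347459   0.2162394   0.20178306  2.37822498 -1.29045286  0.14880583
  1.45452796]
```

Call:
carry_out(commands=[[0,1.5,0,0,0,0,255],[0,2.5,0,0,0,0,255],[0,3.5,0,0,0,0,255],[0,3.5,0,0,0,0,255]])

```text
time: 15.47
position: [0.5179, -0.0788, 0.124]
tool_rot: [-0.679, -0.198, -0.163, 0.688]
force: [0.0, -0.6, -2.7]
grip_width: 0.0439
```

```bash
python3 hold.py; python3 - <<'E'
from jig import *
o,B=frame()
im,d,c=snap('wrist','w9.png'); w=pts(d,c); b=((w-o)@B)*1000; X,Y,Z=b[...,0],b[...,1],b[...,2]
hs=cv2.cvtColor(im,cv2.COLOR_RGB2HSV).astype(int)
k=(X>10)&(X<60)&(abs(Z-42)<3)&(hs[...,1]<40)&(Y>-10)&(Y<70); print('arm edges Y',np.percentile(Y[k],[.5,2,98,99.5]).round(1))
h=(X>50)&(X<115)&(Z>10)&(Z<60)&(hs[...,1]>60)&(hs[...,0]<30)&(Y>-10)&(Y<25)
print('heel Y',np.percentile(Y[h],[90,98,99.5]).round(1),h.sum())
E
```

```text
block top y(tool)=-29.6 slope x 0.009 slope z -0.002 n=5141
heel max tool z [50.2 51.7 54.4] x at heel -0.4 heel pts y [-30.3  -4.5  28.4]
tcp bed [ 81.7 -40.   61.2] q [-0.03  0.22  0.19  2.37 -1.29  0.15  1.45] F bed [-1.3 -0.6 -2.3]
arm edges Y [15.3 16.  56.9 57.6]
heel Y [10.4 11.7 14.3] 2264
```

Call:
carry_out(commands=[[0,0,1.5,0,0,0,255],[0,0,3,0,0,0,255],[0,0.5,3,0,0,0,255],[0,1,3,0,0,0,255]])

```text
time: 15.9
position: [0.5182, -0.0764, 0.124]
tool_rot: [-0.679, -0.197, -0.162, 0.688]
force: [-0.8, -2.5, -1.8]
grip_width: 0.0438
```

```bash
python3 hold.py
```

```text
block top y(tool)=-29.6 slope x 0.009 slope z -0.003 n=5109
heel max tool z [49.5 51.6 52.5] x at heel 1.3 heel pts y [-30.4  -6.8  21.9]
tcp bed [ 82.  -37.6  61. ] q [-0.05  0.22  0.21  2.37 -1.29  0.15  1.45] F bed [-1.7 -2.4 -1.1]
```

Call:
carry_out(commands=[[0,0.5,0.5,0,0,0,255],[0,1,1,0,0,0,255],[0,1.5,1,0,0,0,255],[0,1.5,1,0,0,0,255]])

```text
time: 16.28
position: [0.5184, -0.0763, 0.1237]
tool_rot: [-0.679, -0.197, -0.163, 0.688]
force: [-11.5, -4.8, 10.5]
grip_width: 0.0438
```

```bash
python3 hold.py
```

```text
block top y(tool)=-29.6 slope x 0.007 slope z -0.001 n=5125
heel max tool z [49.2 51.5 52.5] x at heel 0.3 heel pts y [-30.4  -7.   22.1]
tcp bed [ 82.1 -37.5  60.7] q [-0.05  0.22  0.22  2.37 -1.29  0.15  1.44] F bed [-4.9 -4.2 15. ]
```

Contact is felt on the bed (15 N) and the stop (4 N), so I'll release and back off along the bed normal.

Call:
carry_out(commands=[[0,-0.5,0,0,0,0,80],[0,-0.5,0,0,0,0,80],[0,-0.5,0,0,0,0,80],[0,-0.5,0,0,0,0,80],[0,-0.5,0,0,0,0,80]])

```text
time: 16.75
position: [0.5193, -0.0744, 0.124]
tool_rot: [-0.679, -0.198, -0.162, 0.689]
force: [-1.2, 0.8, 0.3]
grip_width: 0.063
```

```bash
python3 hold.py
```

```text
block top y(tool)=-29.5 slope x 0.007 slope z 0.001 n=5180
heel max tool z [47.7 49.6 50.6] x at heel -0.1 heel pts y [-30.2  -1.9  23.7]
tcp bed [ 83.1 -35.7  60.4] q [-0.06  0.22  0.22  2.37 -1.29  0.15  1.44] F bed [-0.9  0.8  0.8]
```

Call:
carry_out(commands=[[0,-8,0,0,0,0,80],[0,-20,0,0,0,0,80],[0,-32,0,0,0,0,80],[0,-45,0,0,0,0,80],[3,-52,0,0,0,0,80]])

```text
time: 17.22
position: [0.4952, -0.0761, 0.1709]
tool_rot: [-0.679, -0.197, -0.162, 0.689]
force: [0.2, -0.2, 0.2]
grip_width: 0.0626
```

```bash
python3 tgt.py [115,-60,190]
```

```text
[-0.36  0.07  0.54  2.4  -0.69  0.23  0.87] [ 0.484 -0.101  0.252] bed now [ 85.6 -36.2 113.2]
t 17.22 pos [ 0.4952 -0.0761  0.1709] shift [ 28.7 -77.2 -23.7] |d| 86.0 turn [-0.1 -0.2 -0.6] F [ 0.2 -0.2  0.2] w 0.0626
```

Call:
carry_out(commands=[[6,-16,-5,0,0,0,80],[12,-32,-10,0,0,0,80],[18,-48,-15,0,0,0,80],[24,-64,-20,0,0,0,80],[29,-77,-24,0,0,0,80]])

```text
time: 17.63
position: [0.4848, -0.1009, 0.2532]
tool_rot: [-0.679, -0.198, -0.162, 0.689]
force: [0.2, 0.0, -0.6]
grip_width: 0.063
```

Call:
carry_out(commands=[[0,0,0,0,0,0,80],[0,0,0,0,0,0,80]])

```text
time: 17.8
position: [0.4849, -0.1007, 0.2523]
tool_rot: [-0.678, -0.198, -0.162, 0.689]
force: [0.2, 0.2, -0.2]
grip_width: 0.0633
```

```bash
cat > check.py <<'E'
from jig import *
import sys
o,B=frame(); im,d,c=snap('wrist',sys.argv[1]+'.png'); w=pts(d,c); b=((w-o)@B)*1000; X,Y,Z=b[...,0],b[...,1],b[...,2]
s=monitor.get_obs(); print('t',s['time'],'tcp bed',(B.T@(s['position']-o)*1000).round(1))
hs=cv2.cvtColor(im,cv2.COLOR_RGB2HSV).astype(int)
T=b[(abs(Z-90)<8)&(X>20)&(X<125)&(Y<0)&(Y>-100)&(hs[...,1]>60)&(hs[...,0]<27)]
A=np.c_[T[:,:2],np.ones(len(T))]; k=np.linalg.lstsq(A,T[:,2],rcond=None)[0]
print('top',len(T),T.mean(0).round(1),'slopes',k[:2].round(3),cv2.minAreaRect(T[:,:2].astype(np.float32)))
L=b[(Z>8)&(Z<99)&(X>0)&(X<125)&(Y<18)&(Y>-190)&(hs[...,1]>60)&(hs[...,0]<25)&(hs[...,0]>8)]; print('last Y',np.percentile(L[:,1],[.5,2,98,99.5,99.9]).round(1),'X',np.percentile(L[:,0],[1,99]).round(1),len(L))
k=(X>15)&(X<60)&(abs(Z-42)<3)&(hs[...,1]<40)&(Y>-10)&(Y<70); print('arm edges Y',np.percentile(Y[k],[.5,2,98,99.5]).round(1))
for nm,x in (('mark',177),('index',162)):
    k=(abs(X-x)<6)&(Z>75)&(Z<98)&(Y>15)&(Y<60); print(nm,k.sum(),b[k].mean(0).round(1) if k.any() else '')
k=(X>40)&(X<85)&(Z>85)&(Z<125)&(Y>0)&(Y<80)&(im.max(2)<70); print('grip',k.sum(),b[k].mean(0).round(1),np.percentile(Z[k],98).round(1))
E
python3 check.py w10
```

```text
t 17.85 tcp bed [115.2 -60.  188.8]
top 2666 [ 81.5 -34.   89.4] slopes [-0.012 -0.01 ] ((80.76713562011719, -36.256046295166016), (62.22751998901367, 44.13868713378906), 89.82627868652344)
last Y [-149.4 -143.9   10.2   14.2   14.4] X [ 50.8 114.9] 6112
arm edges Y [15.5 15.5 57.1 57.4]
mark 62 [174.6  34.7  93.3]
index 78 [160.7  35.5  92.4]
grip 340 [ 58.8  32.1 115.5] 118.4
```

View pics/w10.png

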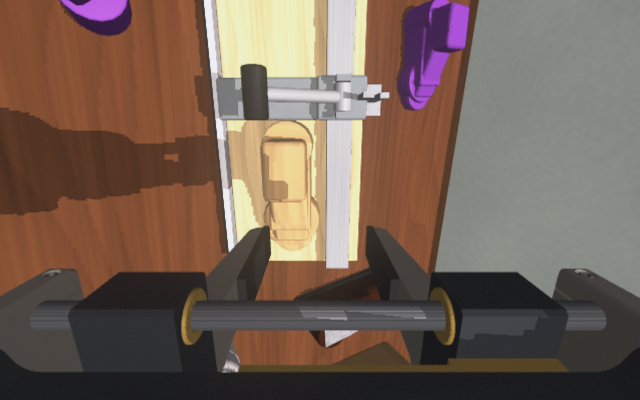

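The last lies along the bed at (290,185) with its heel against the stop arm (300,115). The lever is level and the fins are in line at (380,95). All the numbers are within tolerance, so I'm handing in.

```bash
python3 check.py w11; python3 -c "
from h import *
print(env.hand_in())"
```

```text
t 17.9 tcp bed [114.7 -59.8 188.4]
top 2683 [ 81.6 -33.9  89.4] slopes [-0.016 -0.014] ((80.72339630126953, -35.46929931640625), (61.14155960083008, 44.080806732177734), 89.717529296875)
last Y [-149.7 -144.3    9.9   14.4   14.5] X [ 51.2 116.1] 6115
arm edges Y [15.7 15.8 57.5 57.7]
mark 65 [174.6  34.9  93.1]
index 89 [160.9  35.6  91.7]
grip 310 [ 58.2  32.2 115.4] 118.2
the job is handed in; nothing more can be done
None
```

I set the heel stop to the marker and locked it, laid the wooden last against it, and handed the job in at about 18 s of the 61 s allowed. No verdict was reported.

To do it, I gripped the T-grip by its ends, lifted the lever to about 1.25 rad and slid the carriage about 57 mm. That included backing up 3.5 mm after a small overshoot. I then pressed the lever down and moved the last onto the bed until I felt contact with the bed and the stop.

My last checks by wrist depth showed:

| Check | Measured | Limit |
|---|---|---|
| Fins in line | about 0.7 mm apart | 4 mm |
| Lever | grip top at bed z 118 mm, where it sits when locked | below 0.12 rad |
| Last's middle, up the slope | about 81 mm | 20 to 100 mm |
| Sole flat on the bed | about 0.02 rad | 0.08 rad |
| Lengthwise along the rail | about 0.01 rad | 0.2 rad |
| Heel to stop face | 0 to 2 mm gap | 6 mm |

- **Position:** The last lies higher on the slope than the 45 mm I planned, because joint 4 was near its range limit lower down. It did not move after release. Joints 5 and 6 read right at their rounded limits while I was placing it.
- **Bystanders:** I did not measure the tin, hammer and shoe again at the end. No planned move went near them.
- **Robot:** The gripper was well clear and touching nothing when I handed in.

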